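# Set the flip tags of a specimen rack to match its full bays

### The job

Bring the flip tags on the front rail of the specimen rack up to date with your fingertips: in the end the tag of every full bay (all three pockets of its carrier hold a specimen) must be folded right over to show its green face, and every other tag (part-filled or empty bay) must be folded over to show red. Push the hinged leaves over gently, without pinching them, and leave alone any tag that is already right. Nothing is picked up: the specimens in the rack and the loose specimen, tweezers and loupe on the desk stay where they are.

Things in the scene. Friction and masses are not known exactly. Their poses are not given: they have to be found in the camera images.
- rack: Grey specimen rack, 132 x 386 mm, four bays 92 mm apart along its y; origin: centre of its underside; x points away from the robot, along the bays, y to the left. White carriers with three pockets 32 mm apart along x stand in the bays. Two carriers are full (three specimens), one holds two, one is empty; which bay has which changes. Rack, carriers and specimens end below 32 mm height.
- tag_a_mount: Fixed black clip (24 x 24 x 11 mm) of a flip tag on the rack's front rail, central to its bay: the carrier's middle is at x = +61.5 mm, y = 0 in its frame. Origin: centre of its underside, 30 mm above the desk; axes as the rack's. The leaf's hinge spindle (7 mm thick) starts 11 mm above the origin, leans back by 0.436 rad towards +x and ends 58 mm along its axis.
- tag_b_mount: Fixed black clip (24 x 24 x 11 mm) of a flip tag on the rack's front rail, central to its bay: the carrier's middle is at x = +61.5 mm, y = 0 in its frame. Origin: centre of its underside, 30 mm above the desk; axes as the rack's. The leaf's hinge spindle (7 mm thick) starts 11 mm above the origin, leans back by 0.436 rad towards +x and ends 58 mm along its axis.
- tag_c_mount: Fixed black clip (24 x 24 x 11 mm) of a flip tag on the rack's front rail, central to its bay: the carrier's middle is at x = +61.5 mm, y = 0 in its frame. Origin: centre of its underside, 30 mm above the desk; axes as the rack's. The leaf's hinge spindle (7 mm thick) starts 11 mm above the origin, leans back by 0.436 rad towards +x and ends 58 mm along its axis.
- tag_d_mount: Fixed black clip (24 x 24 x 11 mm) of a flip tag on the rack's front rail, central to its bay: the carrier's middle is at x = +61.5 mm, y = 0 in its frame. Origin: centre of its underside, 30 mm above the desk; axes as the rack's. The leaf's hinge spindle (7 mm thick) starts 11 mm above the origin, leans back by 0.436 rad towards +x and ends 58 mm along its axis.
- tag_a (a joint): Leaf angle of the tag on tag_a_mount, rad. 0: folded to the left (+y), red face to the robot; 3.14: folded right (-y), green face shown; it swings like a page round the robot's side (1.57: straight at the robot). Hinge nearly free: let go, the leaf falls to the nearer side, on to its stop. White-edged plate, about 16 g, 2.6 mm thick, 2 to 38 mm out from the spindle.
- tag_b (a joint): Leaf angle of the tag on tag_b_mount, rad. 0: folded to the left (+y), red face to the robot; 3.14: folded right (-y), green face shown; it swings like a page round the robot's side (1.57: straight at the robot). Hinge nearly free: let go, the leaf falls to the nearer side, on to its stop. White-edged plate, about 16 g, 2.6 mm thick, 2 to 38 mm out from the spindle.
- tag_c (a joint): Leaf angle of the tag on tag_c_mount, rad. 0: folded to the left (+y), red face to the robot; 3.14: folded right (-y), green face shown; it swings like a page round the robot's side (1.57: straight at the robot). Hinge nearly free: let go, the leaf falls to the nearer side, on to its stop. White-edged plate, about 16 g, 2.6 mm thick, 2 to 38 mm out from the spindle.
- tag_d (a joint): Leaf angle of the tag on tag_d_mount, rad. 0: folded to the left (+y), red face to the robot; 3.14: folded right (-y), green face shown; it swings like a page round the robot's side (1.57: straight at the robot). Hinge nearly free: let go, the leaf falls to the nearer side, on to its stop. White-edged plate, about 16 g, 2.6 mm thick, 2 to 38 mm out from the spindle.
- tag_a_edge (a point): Middle of the free outer edge of tag_a's leaf; it turns with the leaf. The edge is 44 mm long; folded, the leaf stands 45 to 87 mm above the desk, leaning back. Open behind a folded leaf except for a steel stop bar, 20 mm wide across the spindle, its top 52 mm above the desk: a fingertip can come down behind the outer half. Leaves of neighbouring tags stay at least 16 mm apart.
- tag_b_edge (a point): Middle of the free outer edge of tag_b's leaf; it turns with the leaf. The edge is 44 mm long; folded, the leaf stands 45 to 87 mm above the desk, leaning back. Open behind a folded leaf except for a steel stop bar, 20 mm wide across the spindle, its top 52 mm above the desk: a fingertip can come down behind the outer half. Leaves of neighbouring tags stay at least 16 mm apart.
- tag_c_edge (a point): Middle of the free outer edge of tag_c's leaf; it turns with the leaf. The edge is 44 mm long; folded, the leaf stands 45 to 87 mm above the desk, leaning back. Open behind a folded leaf except for a steel stop bar, 20 mm wide across the spindle, its top 52 mm above the desk: a fingertip can come down behind the outer half. Leaves of neighbouring tags stay at least 16 mm apart.
- tag_d_edge (a point): Middle of the free outer edge of tag_d's leaf; it turns with the leaf. The edge is 44 mm long; folded, the leaf stands 45 to 87 mm above the desk, leaning back. Open behind a folded leaf except for a steel stop bar, 20 mm wide across the spindle, its top 52 mm above the desk: a fingertip can come down behind the outer half. Leaves of neighbouring tags stay at least 16 mm apart.
- spec_a1: Round moulded specimen, 25 mm across, 12 to 14 mm high, standing in the middle pocket of a carrier in the rack; its top is at most 32 mm above the desk. Origin: centre of its underside.
- spec_a2: Round moulded specimen, 25 mm across, 12 to 14 mm high, standing in the pocket nearest the rail of a carrier in the rack; its top is at most 32 mm above the desk. Origin: centre of its underside.
- spec_a3: Round moulded specimen, 25 mm across, 12 to 14 mm high, standing in the pocket farthest from the rail of a carrier in the rack; its top is at most 32 mm above the desk. Origin: centre of its underside.
- spec_b1: Round moulded specimen, 25 mm across, 12 to 14 mm high, standing in the middle pocket of a carrier in the rack; its top is at most 32 mm above the desk. Origin: centre of its underside.
- spec_b2: Round moulded specimen, 25 mm across, 12 to 14 mm high, standing in the pocket nearest the rail of a carrier in the rack; its top is at most 32 mm above the desk. Origin: centre of its underside.
- spec_b3: Round moulded specimen, 25 mm across, 12 to 14 mm high, standing in the pocket farthest from the rail of a carrier in the rack; its top is at most 32 mm above the desk. Origin: centre of its underside.
- spec_c1: Round moulded specimen, 25 mm across, 12 to 14 mm high, standing in the middle pocket of a carrier in the rack; its top is at most 32 mm above the desk. Origin: centre of its underside.
- spec_c2: Round moulded specimen, 25 mm across, 12 to 14 mm high, standing in the pocket nearest the rail of a carrier in the rack; its top is at most 32 mm above the desk. Origin: centre of its underside.
- loose_specimen: Black round moulded specimen, 30 mm across, 19 mm high, lying on the desk in front of the rack, not to be disturbed. Origin: centre of its underside.
- tweezers: Steel tweezers, 137 mm long (along their y), 10 mm high, lying on the desk in front of the rack, not to be disturbed. Origin: centre of the underside.
- loupe: Folding pocket loupe, 35 x 28 x 12 mm, lying on the desk in front of the rack, not to be disturbed. Origin: centre of the underside.

How it is judged (in metres and radians):
At the end, for the whole second after the job is handed in: Each tag in front of a bay with three specimens is folded to the right on to its stop (green, joint above 2.9 rad), each other tag to the left (red, joint below 0.24 rad), and every specimen is within 8 mm of where it stood ((((horizontal distance between tag_a_mount and spec_a1 below 0.085 m or horizontal distance between tag_a_mount and spec_b1 below 0.085 m) and value of joint tag_a above 2.9 rad) or (not (horizontal distance between tag_a_mount and spec_a1 below 0.085 m or horizontal distance between tag_a_mount and spec_b1 below 0.085 m) and value of joint tag_a below 0.24 rad)) and (((horizontal distance between tag_b_mount and spec_a1 below 0.085 m or horizontal distance between tag_b_mount and spec_b1 below 0.085 m) and value of joint tag_b above 2.9 rad) or (not (horizontal distance between tag_b_mount and spec_a1 below 0.085 m or horizontal distance between tag_b_mount and spec_b1 below 0.085 m) and value of joint tag_b below 0.24 rad)) and (((horizontal distance between tag_c_mount and spec_a1 below 0.085 m or horizontal distance between tag_c_mount and spec_b1 below 0.085 m) and value of joint tag_c above 2.9 rad) or (not (horizontal distance between tag_c_mount and spec_a1 below 0.085 m or horizontal distance between tag_c_mount and spec_b1 below 0.085 m) and value of joint tag_c below 0.24 rad)) and (((horizontal distance between tag_d_mount and spec_a1 below 0.085 m or horizontal distance between tag_d_mount and spec_b1 below 0.085 m) and value of joint tag_d above 2.9 rad) or (not (horizontal distance between tag_d_mount and spec_a1 below 0.085 m or horizontal distance between tag_d_mount and spec_b1 below 0.085 m) and value of joint tag_d below 0.24 rad)) and distance of each of spec_a1, spec_a2, spec_a3, spec_b1, spec_b2, spec_b3, spec_c1, spec_c2 from where it was at the start of the episode below 0.008 m); the robot touches nothing.
It fails at once if a specimen in the rack is moved by more than 15 mm or lifted (distance of any of spec_a1, spec_a2, spec_a3, spec_b1, spec_b2, spec_b3, spec_c1, spec_c2 from where it was at the start of the episode above 0.015 m).
It fails at once if the loose specimen, the tweezers or the loupe is moved by more than 15 mm or picked up (distance of any of loose_specimen, tweezers, loupe from where it was at the start of the episode above 0.015 m).
It fails at once if a tag is pinched or struck with more than 15 N (contact force between the fingers and tag_a_mount above 15 N or contact force between the fingers and tag_b_mount above 15 N or contact force between the fingers and tag_c_mount above 15 N or contact force between the fingers and tag_d_mount above 15 N).
It fails at once if a tag that was already right is turned over (((horizontal distance between tag_a_mount and spec_a1 below 0.085 m or horizontal distance between tag_a_mount and spec_b1 below 0.085 m) and value of joint tag_a below 1.57 rad) or ((horizontal distance between tag_b_mount and spec_a1 below 0.085 m or horizontal distance between tag_b_mount and spec_b1 below 0.085 m) and value of joint tag_b below 1.57 rad) or (not (horizontal distance between tag_c_mount and spec_a1 below 0.085 m or horizontal distance between tag_c_mount and spec_b1 below 0.085 m) and value of joint tag_c above 1.57 rad) or (not (horizontal distance between tag_d_mount and spec_a1 below 0.085 m or horizontal distance between tag_d_mount and spec_b1 below 0.085 m) and value of joint tag_d above 1.57 rad)).
It also fails if it takes over 67 s, if anything falls off the work surface, if the arm or the gripper's body presses on something with over 40 N, if the wrist force passes 120 N, or if a joint passes its speed limit or range.

### The arm

A 6-joint arm with a two-finger parallel gripper is mounted at the origin on a cart in front of the work surface, level with it; the furniture and walls round the work are solid. World frame = base frame: x ahead of the robot, y to its left, z up, the work surface at z = 0. Lengths are in mm, angles in rad, forces in N, time in s.
With the tool pointing down it reaches from about 350 to 875 mm from the base axis. Payload 4.2 kg.
Tool frame: the origin (TCP) lies at the very end of the fingers, on their centre line; the grasp point (between the pads) lies 19 mm behind it; z points along the fingers, y is the line along which they close (so a half turn about z gives the same grasp; the last joint's range is limited). The gripper opens to 85 mm and grips with 20 to 120 N. Pads are 22 mm wide; open, the fingers measure 114 mm over their backs; the gripper's body (76 mm by 85 mm) begins 54 mm behind the grasp point. The pads swing forward as they close: fully open they stand 13 mm farther back than shut.
Start: joints at [1.502, 0.385, 0.008, 0, -1.194, -0.259], TCP at [201.193, 591.71, 231.312] pointing down, gripper open.
Joint ranges: [-3.14, 3.14], [-1.21, 2.06], [-1.07, 1.41], [-3.16, 2.05], [-2.99, -0.16], [-3.1, 3.1]. Speed limits (rad/s): [2.79, 2.79, 3.14, 3.14, 3.14, 3.14].

### API

Orientations are given as a unit quaternion [x, y, z, w].
In Python, from bench import read_state, get_image, camera_model, job_done gives the robot as it stands.
- The arm moves only by the shell command python3 -m handwheel 'ROWS'. ROWS is JSON, a list of rows, each a list of 7 numbers: the shift along the tool's x, y, z in m, then the turn, a rotation vector about the tool's x, y, z in rad, then the gripper's target within -1 to 1 (fully open at 1, half-way at 0, shut at -1). In form: [[dx, dy, dz, wx, wy, wz, jaw], ...]. A call has 1 to 10 rows; each row is the pose to reach, as a shift and turn from the pose commanded when the call began, along the tool's axes at that moment; what a row does not reach only later rows make up. A row lasts 1/8 s, in which the tool goes at most 62.5 mm and 10.7 degrees, less where a joint would pass 70% of its speed; a pose out of reach is approached as far as the arm can. A call with a gripper value outside its range is refused whole. The fingers move at their own pace and stop on an object; the grip force is fixed at half the most. Time passes only in rows, so rows that repeat a pose let the fingers close. It gives the time, the measured TCP pose, the force, the opening and the grip force at its end, in the units of the state.
- read_state(): the state, without advancing time (a new reading comes with each control period).
- get_image(name): name is "scene" or "top" or "wrist"; returns (picture, depth): 400x640x3 uint8, blue, green, red; 400x640 float32, mm along the optical axis (not along the pixel's ray), 0 where there is no reading.
- camera_model(name): a dict with "K" (3x3 intrinsics, pixels), "rvec" (rotation vector, rad) and "tvec" (3), from world to camera coordinates, as OpenCV has them; the wrist camera has in their place "hand_eye" (4x4, takes a point from camera to tool coordinates, whose origin is the TCP and whose axes are the flange's). Camera axes: x right, y down, z forward; pixel columns grow to the right and rows downward; lengths in mm; the calibration is good to about 2 mm. A picture is of the moment at which its call begins: read the wrist's pose just before it. camera_model takes no time and is no camera call.
- job_done(): hands the job in; it is judged then, once.
The state is a dict: "clock": time; "joints": joint angles; "joint_vel": joint speeds; "joint_efforts": joint torques, N m; "position": TCP position; "ee_rot": TCP orientation; "contact_force": force on the tool from outside, world axes, zero at the start; "wrist_torque": the same for the moment, N m; "gripper_width": finger opening in mm; "grasp_force": force on a finger pad.
Only numpy, scipy, OpenCV 4.12 (cv2) and the standard library are available. Lean on these libraries where they do the work, as an engineer would, in place of code of your own. Each camera call takes 0.05 s, during which the arm holds its last target. There are 200 camera calls.

## Working session

There is one attempt and no reset: what is moved stays moved. The work goes in short steps, Python scripts to look and compute and a shell command to move; the robot and the scene stay as the last step left them, time stands still between calls to the robot, and variables do not carry over. Pictures are saved under pics/ and viewed, at most 10 in all, crops included, and the job is handed in when it is done.

```bash
mkdir -p pics; ls
python3 - <<'E'
from bench import *
import cv2
s=read_state();print(s)
for n in("scene","top"):
    im,d=get_image(n);cv2.imwrite(f"pics/{n}0.png",im);m=camera_model(n);print(n,{k:(v.tolist() if hasattr(v,'tolist') else v) for k,v in m.items()})
print(camera_model("wrist"))
E
```

```text
pics
{'clock': 0.0, 'joints': array([ 1.50160159e+00,  3.85564266e-01,  6.62912088e-03, -5.14629762e-04,
       -1.19396448e+00, -2.58575350e-01]), 'joint_vel': array([ 7.72286069e-04, -4.79062420e-04, -9.27998739e-05, -3.70931110e-04,
       -1.21640371e-03,  1.52572631e-03]), 'joint_efforts': array([ 1.89476837e-04, -3.92293382e+01,  1.88398182e+01,  4.18614954e+00,
       -4.68139333e-03,  2.02665873e-06]), 'position': array([201.01287609, 591.18607803, 230.2158789 ]), 'ee_rot': array([ 9.86584809e-01, -1.63245984e-01, -1.38657174e-04,  1.06954933e-03]), 'contact_force': array([ 0.44992983, -0.73661167,  0.71137266]), 'wrist_torque': array([ 0.02207784, -0.02171322,  0.01519561]), 'grasp_force': 0.0, 'gripper_width': 84.98922095900117}
scene {'K': [[508.515019849549, 0.0, 318.44653554350043], [0.0, 508.515019849549, 200.2869621640313], [0.0, 0.0, 1.0]], 'rvec': [2.0152894895032607, -0.44822125368559484, 0.2715315535818057], 'tvec': [-500.74721222772325, 101.3916710534578, 910.0111181586004]}
top {'K': [[454.9286144748682, 0.0, 319.87658423107797], [0.0, 454.9286144748682, 209.90533367137823], [0.0, 0.0, 1.0]], 'rvec': [2.137195739257375, -2.1287399112957703, 0.20067018820685512], 'tvec': [-143.37128723902055, 485.7720210780634, 1059.6966526803233]}
{'K': array([[342.20939805,   0.        , 319.36011757],
       [  0.        , 342.20939805, 196.32403179],
       [  0.        ,   0.        ,   1.        ]]), 'hand_eye': array([[ 5.57211583e-05, -9.62706509e-01, -2.70547914e-01,
         6.92433359e+01],
       [ 9.99999628e-01,  2.86475636e-04, -8.13426424e-04,
        -1.16583474e-01],
       [ 8.60596299e-04, -2.70547768e-01,  9.62706167e-01,
        -1.43117572e+02],
       [ 0.00000000e+00,  0.00000000e+00,  0.00000000e+00,
         1.00000000e+00]])}
```

View pics/scene0.png

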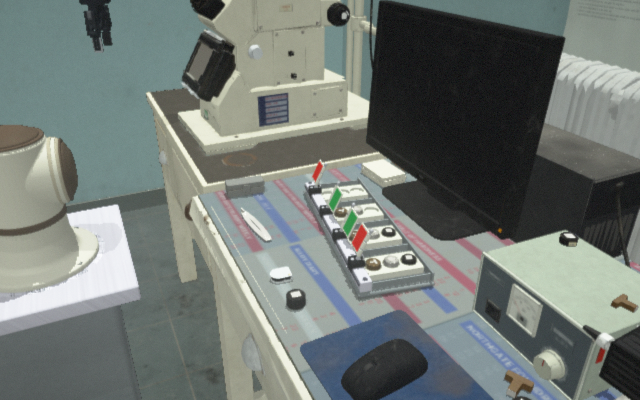

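View pics/top0.png

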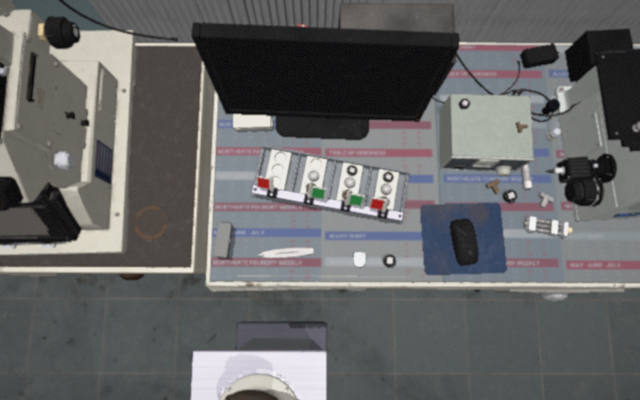

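The scene view shows the rack at (310-430, 180-295), with red/green/green/red tags from left to right. The top view shows the rack at (255-405, 150-220), the monitor behind it, and the tweezers, loupe and loose specimen in front at y≈255.

```bash
cat > h.py <<'E'
from bench import *
import cv2,numpy as np
from scipy.spatial.transform import Rotation as R
def pose(n,s=None):
    m=camera_model(n);K=np.array(m["K"])
    if n=="wrist":
        s=s or read_state();T=np.eye(4);T[:3,:3]=R.from_quat(s["ee_rot"]).as_matrix();T[:3,3]=s["position"]
        C=T@np.array(m["hand_eye"]);return K,C[:3,:3],C[:3,3]
    Rm=cv2.Rodrigues(np.array(m["rvec"]))[0].T;return K,Rm,-Rm@np.array(m["tvec"])
def onz(P,uv,z):
    K,Rm,c=P;d=Rm@np.linalg.inv(K)@np.array([*uv,1.]);return c+d*(z-c[2])/d[2]
def deproj(P,uv,dep):
    K,Rm,c=P;return c+Rm@np.linalg.inv(K)@np.array([*uv,1.])*dep
def proj(P,X):
    K,Rm,c=P;q=K@(Rm.T@(np.array(X,float)-c));return q[:2]/q[2]
def blobs(im,minA):
    h=cv2.cvtColor(im,cv2.COLOR_BGR2HSV);o=[]
    for nm,m in(("red",((h[...,0]<8)|(h[...,0]>172))),("green",(h[...,0]>45)&(h[...,0]<85))):
        m=(m&(h[...,1]>150)&(h[...,2]>70)).astype(np.uint8)
        n,l,st,ce=cv2.connectedComponentsWithStats(m)
        o+=[(nm,ce[i],st[i],l==i) for i in range(1,n) if st[i][4]>minA]
    return o
E
python3 - <<'E'
from h import *
for n in("top","scene"):
    P=pose(n);im,d=get_image(n)
    for b in blobs(im,25):
        if n=="top" and not(240<b[1][0]<420 and 140<b[1][1]<230):continue
        if n=="scene" and not(290<b[1][0]<440 and 150<b[1][1]<300):continue
        dd=np.median(d[b[3]]);print(n,b[0],b[1].round(1),b[2],deproj(P,b[1],dd).round(0),onz(P,b[1],66).round(0))
    if n=="top":
        for uv in((262,148),(409,168),(404,221),(252,195),(360,258),(390,260),(285,252),(312,250),(262,257)):print(uv,onz(P,uv,0).round(),deproj(P,uv,d[uv[1],uv[0]]).round())
        print("monitor",[deproj(P,(u,v),d[v,u]).round() for u,v in((225,110),(330,118),(440,118),(320,60),(366,130),(253,123))])
        a=cv2.resize(im[135:275,230:430],None,fx=4,fy=4,interpolation=cv2.INTER_CUBIC)
        cv2.imwrite("pics/topc.png",a)
    else:
        cv2.imwrite("pics/scenec.png",cv2.resize(im[150:310,230:440],None,fx=3.6,fy=3.6,interpolation=cv2.INTER_CUBIC))
E
```

```text
top red [263.  182.7] [258 179  11   9  79] [547.  -5.  69.] [548.  -4.  66.]
top red [376.6 203.8] [371 200  12   9  82] [ 498. -276.   68.] [ 498. -277.   66.]
top green [317.7 193. ] [313 190  10   7  57] [ 523. -136.   68.] [ 524. -136.   66.]
top green [355.6 200. ] [351 197  10   7  58] [ 507. -226.   68.] [ 507. -226.   66.]
(262, 148) [656.   8.   0.] [648.   5.  25.]
(409, 168) [ 605. -371.    0.] [ 604. -370.    4.]
(404, 221) [ 467. -354.    0.] [ 466. -353.    3.]
(252, 195) [532.  30.   0.] [530.  29.  10.]
(360, 258) [ 374. -242.    0.] [ 372. -240.   17.]
(390, 260) [ 369. -316.    0.] [ 368. -313.   18.]
(285, 252) [388. -56.   0.] [388. -56.  -0.]
(312, 250) [ 393. -123.    0.] [ 392. -123.    8.]
(262, 257) [375.   1.   0.] [375.   1.   1.]
monitor [array([721.,  88.,  93.]), array([ 731., -167.,   20.]), array([ 730., -449.,   28.]), array([ 728., -138.,  323.]), array([ 702., -260.,   12.]), array([715.,  30.,  23.])]
scene red [317.  170.8] [313 163   9  17  72] [546.  -7.  67.] [547.  -4.  66.]
scene red [358.9 237.5] [352 226  14  25 163] [ 496. -279.   67.] [ 497. -277.   66.]
scene green [334.6 198.8] [330 190  10  19  80] [ 523. -137.   67.] [ 523. -136.   66.]
scene green [349.5 222.3] [344 213  12  20 108] [ 506. -228.   67.] [ 507. -226.   66.]
```

View pics/topc.png

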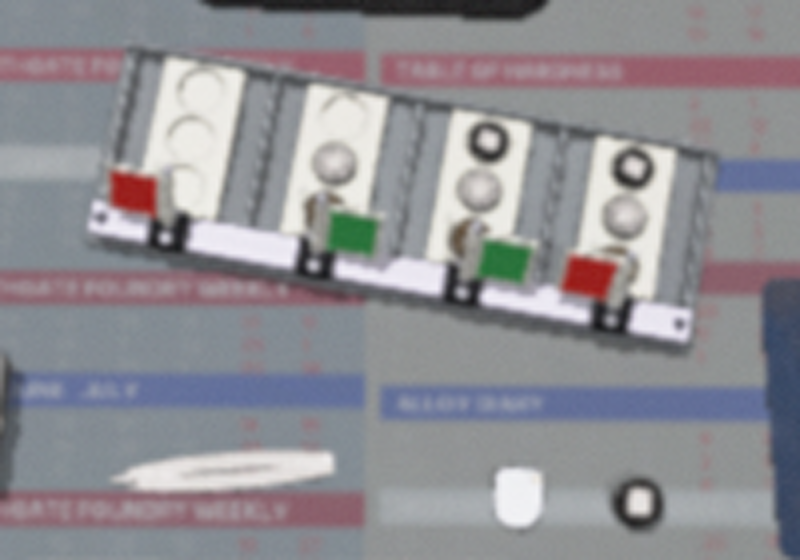

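View pics/scenec.png

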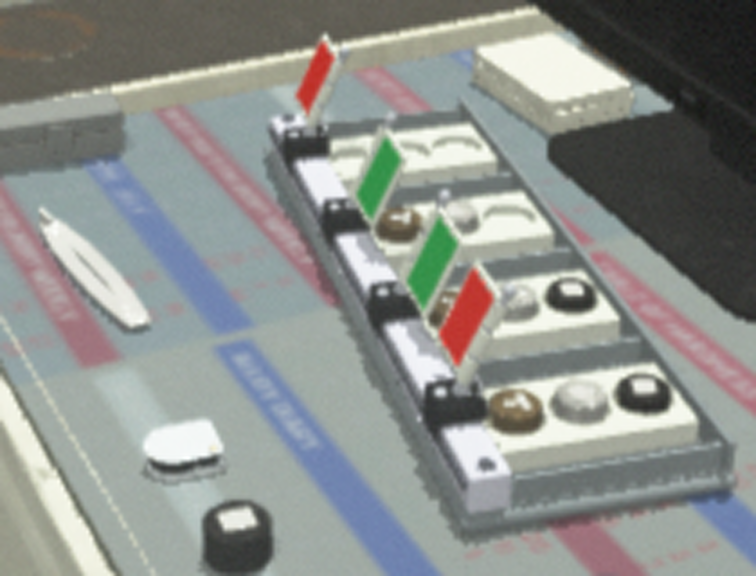

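Bays from left to right: the first is empty with a red tag (right), the second holds two with a green tag (wrong). The third is full and green (right), and the fourth is full and red (wrong). In the crop, the clips sit at about (170,233), (315,262), (462,290) and (611,317). I'll flip the second tag to red and the fourth to green, after a check for obstacles on the way.

```bash
cat >> h.py <<'E'
def delta(*Ws,yaw=None):
    s=read_state();M=R.from_quat(s["ee_rot"]).as_matrix()
    for w in Ws:print(w,"->",(M.T@(np.array(w,float)-s["position"])/1000).round(3))
    if yaw is not None:
        t=np.array([[np.cos(yaw),np.sin(yaw),0],[np.sin(yaw),-np.cos(yaw),0],[0,0,-1]]).T
        print("rot",R.from_matrix(M.T@t).as_rotvec().round(3))
E
python3 - <<'E'
from h import *
P=pose("top");im,d=get_image("top");K,Rm,c=P
v,u=np.mgrid[0:400,0:640];pts=c+(np.stack([(u-K[0,2])/K[0,0],(v-K[1,2])/K[1,1],np.ones_like(u)],-1)*d[...,None])@Rm.T
p=pts[d>0];p=p[(p[:,2]>90)&(p[:,0]>100)]
for y in range(-300,700,50):
    for zmin in (90,):
        q=p[(p[:,1]>y)&(p[:,1]<y+50)]
        if len(q):print(y,len(q),"xmin",q[:,0].min().round(),"zmax",q[:,2].max().round(), "x<500 zmax",q[q[:,0]<500][:,2].max().round() if (q[:,0]<500).any() else None)
delta((150,440,231),(340,200,231),(440,-60,200),(553,-147.5,150),yaw=-0.182)
E
```

```text
-300 2753 xmin 504.0 zmax 394.0 x<500 zmax None
-250 2740 xmin 518.0 zmax 393.0 x<500 zmax None
-200 2373 xmin 528.0 zmax 394.0 x<500 zmax None
-150 2188 xmin 532.0 zmax 393.0 x<500 zmax None
-100 2189 xmin 714.0 zmax 394.0 x<500 zmax None
-50 2172 xmin 553.0 zmax 394.0 x<500 zmax None
0 2166 xmin 717.0 zmax 393.0 x<500 zmax None
50 1890 xmin 719.0 zmax 393.0 x<500 zmax None
150 1 xmin 1015.0 zmax 90.0 x<500 zmax None
300 480 xmin 750.0 zmax 356.0 x<500 zmax None
350 17993 xmin 396.0 zmax 440.0 x<500 zmax 383.0
400 2483 xmin 384.0 zmax 435.0 x<500 zmax 379.0
450 919 xmin 384.0 zmax 361.0 x<500 zmax 256.0
500 410 xmin 381.0 zmax 227.0 x<500 zmax 227.0
(150, 440, 231) -> [ 0.    0.16 -0.  ]
(340, 200, 231) -> [0.258 0.326 0.   ]
(440, -60, 200) -> [0.436 0.54  0.031]
(553, -147.5, 150) -> [0.571 0.586 0.081]
rot [ 0.001 -0.    -0.146]
```

```bash
python3 -m handwheel '[[0,0.05,0,0,0,0,-1],[0,0.1,0,0,0,0,-1],[0,0.15,0,0,0,0,-1],[0.05,0.19,0,0,0,0,-1],[0.1,0.225,0,0,0,-0.05,-1],[0.15,0.26,0,0,0,-0.1,-1],[0.2,0.29,0,0,0,-0.146,-1],[0.25,0.32,0,0,0,-0.146,-1],[0.25,0.32,0,0,0,-0.146,-1],[0.25,0.32,0,0,0,-0.146,-1]]' && python3 -c "
from h import *
delta((440,-60,200),(553,-147.5,150),yaw=-0.182)"
```

```text
clock: 1.5
position: [334.9, 208.1, 231.4]
ee_rot: [0.996, -0.091, 0.0, -0.0]
contact_force: [1.3, 0.2, 0.6]
gripper_width: -0.1
grasp_force: 0.0
(440, -60, 200) -> [0.152 0.245 0.031]
(553, -147.5, 150) -> [0.279 0.31  0.081]
rot [-0.    -0.    -0.001]
```

```bash
python3 -m handwheel '[[0.03,0.05,0,0,0,0,-1],[0.06,0.1,0.01,0,0,0,-1],[0.09,0.15,0.02,0,0,0,-1],[0.12,0.2,0.02,0,0,0,-1],[0.15,0.245,0.03,0,0,0,-1],[0.19,0.267,0.04,0,0,0,-1],[0.24,0.29,0.06,0,0,0,-1],[0.279,0.31,0.07,0,0,0,-1],[0.279,0.31,0.07,0,0,0,-1],[0.279,0.31,0.07,0,0,0,-1]]'
python3 - <<'E'
from h import *
s=read_state();P=pose("wrist",s);im,d=get_image("wrist");cv2.imwrite("pics/w1.png",im)
print(s["position"],s["contact_force"])
for b in blobs(im,150):print(b[0],b[1].round(1),b[2],np.median(d[b[3]]),deproj(P,b[1],np.median(d[b[3]])).round(1),onz(P,b[1],66).round(1))
E
```

```text
clock: 2.75
position: [553.1, -145.4, 161.0]
ee_rot: [0.996, -0.09, -0.001, -0.0]
contact_force: [-1.0, 0.8, -0.0]
gripper_width: 0.0
grasp_force: 0.0
[ 553.10967508 -145.42953637  160.95244258] [-0.96913599  0.81704427 -0.00170818]
```

View pics/w1.png

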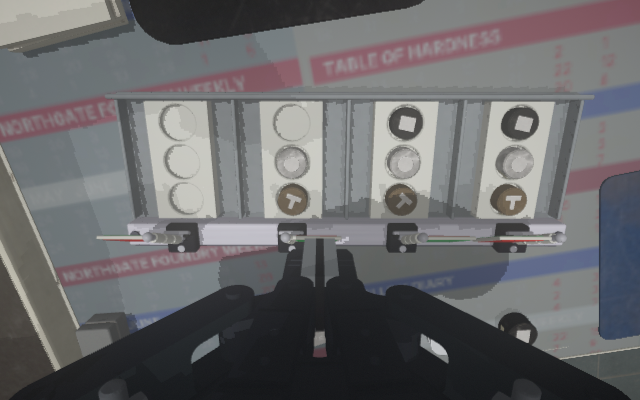

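The wrist view confirms the bays: empty, two, three, three. The leaves are seen edge-on at row ~239, with spindle tips at about (148,238), (291,238), (421,238) and (560,238).

Run:
```python
from h import *
P=pose("wrist")
for n,uv,z in(("sp2",(289,236),93),("edge2",(345,240),87),("sp4",(561,237),93),("edge4",(478,241),87),("sp3",(421,238),93)):print(n,onz(P,uv,z).round(1))
X=np.array([.984,-.18]);Y=np.array([.18,.984])
for S in((527.1,-116.3),(493.4,-296.7)):print("pred top",(np.array(S)+27*.466*X).round(1))
S=np.array([527.1,-116.3]);W=[(31,-26),(12,-26),(-8,-26),(-22,-8),(-24,8),(-24,12)]
delta(*[(*(S+a*X+b*Y).round(1),62) for a,b in W],yaw=-0.182)
```

```text
sp2 [ 539.3 -122.3   93. ]
edge2 [ 527.2 -158.4   87. ]
sp4 [ 506.4 -299.9   93. ]
edge4 [ 510.3 -248.    87. ]
sp3 [ 522.2 -208.3   93. ]
pred top [ 539.5 -118.6]
pred top [ 505.8 -299. ]
(np.float64(552.9), np.float64(-147.5), 62) -> [0.    0.002 0.1  ]
(np.float64(534.2), np.float64(-144.0), 62) -> [-0.019  0.002  0.1  ]
(np.float64(514.5), np.float64(-140.4), 62) -> [-0.039  0.002  0.1  ]
(np.float64(504.0), np.float64(-120.2), 62) -> [-0.053 -0.016  0.1  ]
(np.float64(504.9), np.float64(-104.1), 62) -> [-0.055 -0.032  0.1  ]
(np.float64(505.6), np.float64(-100.2), 62) -> [-0.055 -0.036  0.1  ]
rot [-0.     0.     0.003]
```

```bash
python3 -m handwheel '[[0.004,0.003,0.03,0,0,0,-1],[0.004,0.003,0.06,0,0,0,-1],[0.004,0.003,0.08,0,0,0,-1],[0.004,0.003,0.1,0,0,0,-1],[0.004,0.003,0.1,0,0,0,-1],[0.004,0.003,0.1,0,0,0,-1]]'
```

```text
clock: 3.55
position: [557.2, -150.1, 62.8]
ee_rot: [0.996, -0.09, 0.001, 0.0]
contact_force: [-0.4, 0.3, 1.6]
gripper_width: 0.0
grasp_force: 0.0
```

```bash
python3 -m handwheel '[[-0.01,0,0,0,0,0,-1],[-0.02,0,0,0,0,0,-1],[-0.03,0,0,0,0,0,-1],[-0.04,0,0,0,0,0,-1],[-0.045,-0.002,0,0,0,0,-1],[-0.05,-0.01,0,0,0,0,-1],[-0.055,-0.018,0,0,0,0,-1],[-0.057,-0.026,0,0,0,0,-1],[-0.058,-0.033,0,0,0,0,-1],[-0.058,-0.038,0,0,0,0,-1]]'
python3 - <<'E'
from h import *
P=pose("scene");im,d=get_image("scene")
for b in blobs(im,25):
    if 290<b[1][0]<440 and 150<b[1][1]<300:print(b[0],b[1].round(1),b[2],onz(P,b[1],66).round(0))
cv2.imwrite("pics/s2.png",cv2.resize(im[120:310,230:440],None,fx=3.1,fy=3.1))
E
```

```text
clock: 4.8
position: [506.4, -102.3, 61.2]
ee_rot: [0.996, -0.091, -0.0, 0.0]
contact_force: [-0.2, 0.7, 0.1]
gripper_width: 0.1
grasp_force: 0.0
red [328.6 188.3] [325 181   9  19  83] [533. -90.  66.]
red [358.9 237.4] [352 226  14  24 163] [ 497. -277.   66.]
green [349.5 222.6] [344 213  12  21 113] [ 506. -227.   66.]
```

View pics/s2.png

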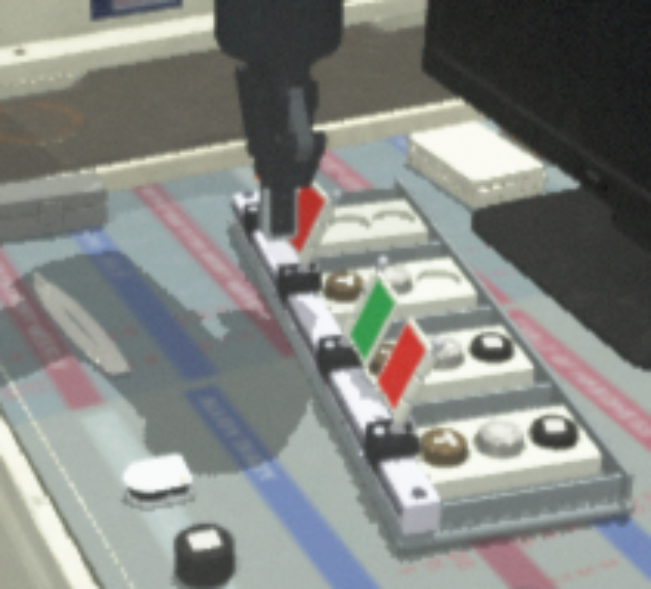

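The view shows tag 2 folded to red beside the finger at (310,215), with its leaf centre at (533,-90) as expected. Next is tag 4.

Run:
```python
from h import *
X=np.array([.984,-.18]);Y=np.array([.18,.984]);S=np.array([493.4,-297.5])
delta((506,-102,150),(533,-200,150),*[(*(S+a*X+b*Y).round(1),z) for a,b,z in [(35,25,130),(35,25,62)]],yaw=-.182)
```

```text
(506, -102, 150) -> [-0.001  0.    -0.089]
(533, -200, 150) -> [ 0.044  0.092 -0.089]
(np.float64(532.3), np.float64(-279.2), 130) -> [ 0.057  0.17  -0.069]
(np.float64(532.3), np.float64(-279.2), 62) -> [ 0.057  0.17  -0.001]
rot [0.    0.    0.001]
```

```bash
python3 -m handwheel '[[0,0,-0.03,0,0,0,-1],[0,0,-0.06,0,0,0,-1],[0,0,-0.09,0,0,0,-1],[0,0,-0.09,0,0,0,-1],[0.025,0.05,-0.09,0,0,0,-1],[0.045,0.09,-0.09,0,0,0,-1],[0.055,0.13,-0.08,0,0,0,-1],[0.057,0.17,-0.07,0,0,0,-1],[0.057,0.17,-0.07,0,0,0,-1],[0.057,0.17,-0.07,0,0,0,-1]]'
python3 - <<'E'
from h import *
X=np.array([.984,-.18]);Y=np.array([.18,.984]);S=np.array([493.4,-297.5])
s=read_state();P=pose("wrist",s);im,d=get_image("wrist");cv2.imwrite("pics/w2.png",im)
delta(*[(*(S+a*X+b*Y).round(1),62) for a,b in [(35,25),(-8,25),(-22,8),(-24,-8),(-24,-13)]],yaw=-.182)
E
```

```text
clock: 6.1
position: [531.3, -280.2, 130.4]
ee_rot: [0.996, -0.091, -0.001, -0.0]
contact_force: [0.5, -0.3, 0.5]
gripper_width: 0.2
grasp_force: 0.0
(np.float64(532.3), np.float64(-279.2), 62) -> [ 0.001 -0.001  0.069]
(np.float64(490.0), np.float64(-271.5), 62) -> [-0.042 -0.001  0.069]
(np.float64(473.2), np.float64(-285.7), 62) -> [-0.056  0.016  0.069]
(np.float64(468.3), np.float64(-301.1), 62) -> [-0.058  0.032  0.069]
(np.float64(467.4), np.float64(-306.0), 62) -> [-0.058  0.037  0.069]
rot [-0.     0.001  0.001]
```

View pics/w2.png

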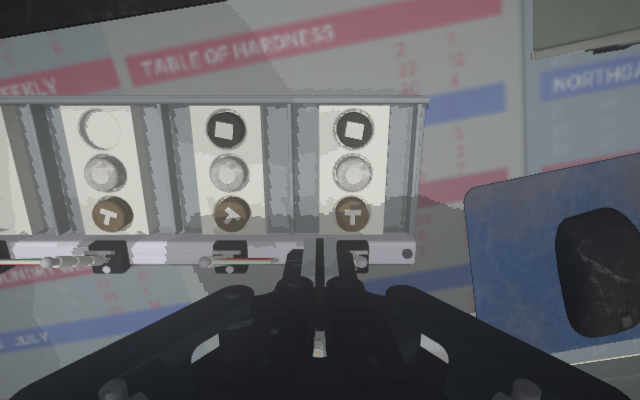

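Spindle 4 is at (361,262) and tag 3's leaf ends near (280,260). The finger at (286-357) lies between them, so I go down.

```bash
python3 -m handwheel '[[0.001,0,0.02,0,0,0,-1],[0.001,0,0.04,0,0,0,-1],[0.001,0,0.058,0,0,0,-1],[0.001,0,0.068,0,0,0,-1],[0.001,0,0.068,0,0,0,-1],[0.001,0,0.068,0,0,0,-1]]'
```

```text
clock: 6.9
position: [533.4, -280.5, 64.2]
ee_rot: [0.996, -0.09, 0.001, 0.0]
contact_force: [0.0, -0.8, 0.3]
gripper_width: 0.0
grasp_force: 0.0
```

```bash
python3 -m handwheel '[[-0.01,0,0,0,0,0,-1],[-0.02,0,0,0,0,0,-1],[-0.03,0,0,0,0,0,-1],[-0.04,0,0,0,0,0,-1],[-0.045,0.002,0,0,0,0,-1],[-0.05,0.01,0,0,0,0,-1],[-0.055,0.018,0,0,0,0,-1],[-0.058,0.026,0,0,0,0,-1],[-0.059,0.033,0,0,0,0,-1],[-0.059,0.039,0,0,0,0,-1]]'; python3 -m handwheel '[[0,0,-0.03,0,0,0,-1],[0,0,-0.06,0,0,0,-1],[0,0,-0.1,0,0,0,-1],[-0.03,0,-0.13,0,0,0,-1],[-0.06,0,-0.15,0,0,0,-1],[-0.06,0,-0.15,0,0,0,-1],[-0.06,0,-0.15,0,0,0,-1]]';  python3 - <<'E'
from h import *
for n in("top","scene"):
    P=pose(n);im,d=get_image(n)
    for b in blobs(im,25):
        X=onz(P,b[1],66)
        if 450<X[0]<580 and -400<X[1]<60:print(n,b[0],b[2],X.round(0))
cv2.imwrite("pics/s3.png",cv2.resize(im[120:310,230:440],None,fx=3.1,fy=3.1))
E
```

```text
clock: 8.15
position: [467.6, -308.9, 63.3]
ee_rot: [0.996, -0.091, -0.0, 0.0]
contact_force: [0.2, 1.3, -0.9]
gripper_width: -0.2
grasp_force: 0.0
clock: 9.02
position: [408.9, -297.5, 213.1]
ee_rot: [0.996, -0.091, 0.0, -0.0]
contact_force: [0.2, 0.2, -0.2]
gripper_width: -0.2
grasp_force: 0.0
top red [258 179  11   9  81] [548.  -5.  66.]
scene red [324 180  11  20  92] [531. -95.  66.]
scene green [345 213  11  20  98] [ 507. -226.   66.]
scene green [361 239  14  25 159] [ 490. -318.   66.]
```

View pics/s3.png

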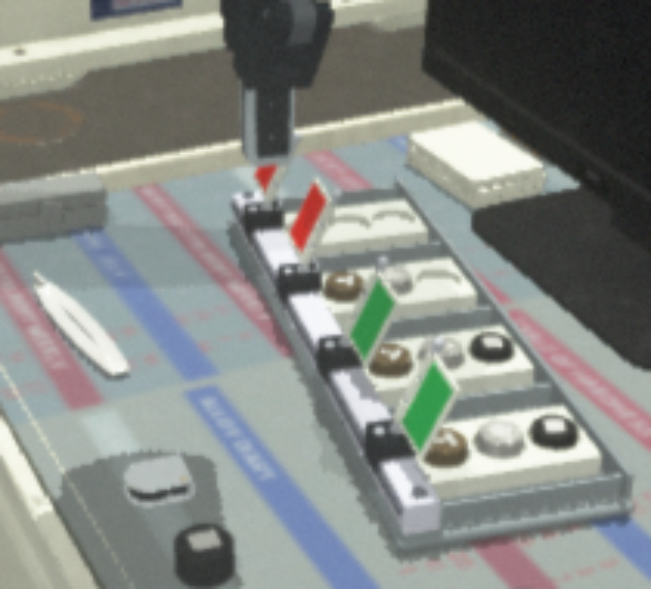

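The tags now read red, red, green, green from left to right. Leaf centres for 2 and 4 lie where fully folded leaves belong, and the robot is clear.

```bash
python3 -c "
from bench import *
print(job_done())"
```

```text
the job is handed in; nothing more can be done
None
```

The job is handed in: I folded the second tag from the left over to red and the fourth to green, and left the two correct tags alone, so the final camera view shows red, red, green, green for the empty, two-specimen, full and full bays; the pass/fail verdict was not shown.

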